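Refit the drinks warmer's control knob and hold it in

ROBOT

A 6-joint arm with a two-finger parallel gripper is mounted at the origin on the work surface. World frame = base frame: x ahead of the robot, y to its left, z up, the work surface at z = 0. Lengths are in mm, angles in degrees, forces in N, time in s.
With the tool pointing down it reaches from about 300 to 850 mm from the base axis. Payload 4.2 kg.
Tool frame: the origin (TCP) lies at the very end of the fingers, on their centre line; the grasp point (between the pads) lies 19 mm behind it; z points along the fingers, y is the line along which they close (so a half turn about z gives the same grasp; the last joint's range is limited). The gripper opens to 91 mm and grips with 3 to 60 N. Pads are 32 mm wide; open, the fingers measure 118 mm over their backs; the gripper's body (76 mm by 178 mm) begins 60 mm behind the grasp point.
Start: joints at [-1.146, 18.312, 89.639, -0, 72.044, -1.146], TCP at [575.018, 0, 186.576] pointing down, gripper open.
Joint ranges: [-177.97, 177.97], [-48.28, 115.42], [12.27, 149.76], [-77.06, 257.06], [2.81, 150.46], [-146.56, 146.56]. Speed limits (degrees/s): [147.25, 147.25, 180, 180, 180, 180].

INTERFACE

Orientations are given as [roll, pitch, yaw] about the fixed x, y, z axes, in that order (R = Rz(yaw) Ry(pitch) Rx(roll)).
In Python, from workcell import * gives the robot as it stands.
- The arm moves only by the tool move_arm, never from a script. Its argument "motion" is a list of rows, each a list of 3 entries, a list of its own where there are three numbers: the finger opening in mm, from 0 to 91.2, then the shift along the world's x, y, z in units of 25 mm (1.0 is 25 mm), then the turn, a rotation vector about the world's x, y, z in units of 4 degrees (1.0 is 4 degrees). In form: [[grip, [x, y, z], [ax, ay, az]], ...]. A call has 1 to 20 rows; each row shifts and turns the commanded pose from where the row before left it; what a row does not reach is not made up. A row lasts 1/12 s, in which the tool goes at most 41.7 mm and 7.16 degrees, less where a joint would pass 70% of its speed; a pose out of reach is approached as far as the arm can. A call with a number of a shift or a turn outside -1 to 1 is refused whole. A call with a gripper value outside its range is refused whole. The fingers move at their own pace and stop on an object; "grip_force" is the grip in N (left out, the last holds). Time passes only in rows, so rows that do not move let the fingers close. It gives the time, the measured TCP pose, the force, the opening and the grip force at its end, in the units of the state.
- state(): the state, without advancing time (a new reading comes with each control period).
- grab_frame(name): name is "scene" or "side" or "wrist"; returns the picture (480x640x3 uint8, blue, green, red); there is no depth.
- camera_info(name): a dict with "fx", "fy", "cx", "cy" (pixels), "rvec" (rotation vector, rad) and "tvec" (3), from world to camera coordinates, as OpenCV has them. Camera axes: x right, y down, z forward; pixel columns grow to the right and rows downward; lengths in mm; the calibration is good to about 2 mm. A picture is of the moment at which its call begins: read the wrist's pose just before it. camera_info takes no time and is no camera call; for the wrist camera it gives the pose at the moment of the call.
- job_done(): hands the job in; it is judged then, once.
The state is a dict: "time_s": time; "qpos": joint angles; "qvel": joint speeds; "effort": joint torques, N m; "ee_pos": TCP position; "ee_rot": TCP orientation; "force": force on the tool from outside, world axes, zero at the start; "torque": the same for the moment, N m; "gripper_width": finger opening in mm; "gripper_force": force on a finger pad.
Only numpy, scipy, OpenCV 4.12 (cv2) and the standard library are available. Lean on these libraries where they do the work, as an engineer would, in place of code of your own. Each camera call takes 0.05 s, during which the arm holds its last target. There are 200 camera calls.

TASK

The drinks warmer has lost one of its two control knobs: pick up the loose knob, turn it so that the flat in its bore matches the flat of the bare D-shaped spindle, and push it fully home. Then press knob and spindle all the way in against the spring, as one does to start the heater, and finish while still holding it pressed in, without letting go. Do not knock over the loose drink cans or the water bottle.

Things in the scene. Friction and masses are not known exactly. Their poses are not given: they have to be found in the camera images.
- knob: The loose black knob, bore down on the table left or right of the warmer. Round skirt 46 mm diameter, 18 mm high; on it a grip bar 12 mm wide (along y), 36 mm long (along x), from 18 to 44 mm above the underside. Origin: centre of the underside; z up; x to the pointer end of the bar (fin on the skirt, white line on that half of the bar top). At the start within 1.5 rad of the yaw that fits.
- knob_seat (a point): Centre of the inner end of the knob's bore, on its axis, 14 mm above its underside; axes as the knob. The bore opens below: 14 mm deep, round, 19.5 mm diameter, with one flat on the +x (pointer) side, 4.25 mm from the axis. It meets spindle_tip when the knob is fully home.
- knob_pointer (a point): Pointer tip of the knob: 22.5 mm from the axis on its +x side, 18 mm above the underside.
- spindle_tip (a point): Centre of the top end of the bare brass spindle; z up, x from the axis towards its flat. Upright, 18 mm diameter, one flat 3.5 mm from the axis, the top 2 mm tapered all round (to 14.6 mm diameter, flat at 2.8 mm). It stands 22 mm out of a grey disc (64 mm diameter, 4 mm high) on the warmer's deck. It slides down but cannot turn.
- spindle (a joint): How far the bare spindle is pushed down, m: 0 out (at rest), 0.006 fully in. A spring returns it: about 4 N to start, about 8 N when fully in.
- can_a: A loose standing drink can, 53 mm diameter, 105 mm high; origin at the centre of its underside.
- can_b: Another loose standing drink can, 53 mm diameter, 105 mm high; origin at the centre of its underside.
- water_bottle: A standing clear water bottle, 62 mm diameter, 200 mm high; origin at the centre of its underside.
- tape_roll: A roll of paper tape lying flat, 72 mm diameter, 24 mm high, on the other side of the warmer from the knob; origin at the centre of its underside. Not needed.
- warmer: Fixed steel drinks warmer, 260 (x) x 340 (y) x 85 mm high; origin at the centre of its underside. The half towards the robot is a flat deck, 85 mm above the table, with two controls 160 mm apart along y, 60 mm on the robot's side of the origin; either may be the bare one. Behind, cans stand 123 mm above the table, the nearest 65 mm from the spindle axis.
- control_fitted: The other control, which still has its knob, of the same shape, top 56 mm above the deck; origin at deck level on its axis. Not needed.
Mind the look-alikes: they are no part of the job. Leave any blue or green look-alike of the knob alone.

How it is judged:
By the outcome, as a careful person would: the job done as asked, in the order asked, and still so for the second after the job is handed in, while the arm keeps its last pose, push and grip.
It also fails if it takes over 38 s, if anything falls off the work surface, if the arm or the gripper's body presses on something with over 40 N, if the wrist force passes 120 N, or if a joint passes its speed limit or range.

## Working session

There is one attempt and no reset: what is moved stays moved. The work goes in short steps, Python scripts to look and compute and a tool call to move; the robot and the scene stay as the last step left them, time stands still between calls to the robot, and variables do not carry over. Pictures are saved under pics/ and viewed, at most 10 in all, crops included, and the job is handed in when it is done.

Besides the shell and the picture viewer there is one more tool, called after "Request:" as name(argument=value, ...), one argument or row to a line, values as JSON. move_arm: Moves the arm, as the interface text tells. Shifts and turns lie within -1 to 1; 1 stands for 25 mm of shift or 4 degrees of turn. Its arguments: {"type":"object","properties":{"motion":{"type":"array","items":{"type":"array"}},"grip_force":{"type":"number"}},"required":["motion"]}

```bash
mkdir -p pics
cat > h.py <<'E'
from workcell import *
import numpy as np, cv2
def ray(name,u,v,z,ci=None):
    ci=ci or camera_info(name)
    R=cv2.Rodrigues(np.array(ci["rvec"],float))[0];t=np.array(ci["tvec"],float).ravel()
    d=R.T@np.array([(u-ci["cx"])/ci["fx"],(v-ci["cy"])/ci["fy"],1]);c=-R.T@t
    return c+d*(z-c[2])/d[2]
def proj(name,P,ci=None):
    ci=ci or camera_info(name)
    K=np.array([[ci["fx"],0,ci["cx"]],[0,ci["fy"],ci["cy"]],[0,0,1.]])
    return cv2.projectPoints(np.array(P,float).reshape(-1,3),np.array(ci["rvec"],float),np.array(ci["tvec"],float),K,None)[0].reshape(-1,2)
E
python3 - <<'E'
from h import *
for n in("scene","wrist"): cv2.imwrite(f"pics/{n}0.png",grab_frame(n))
for n in("scene","side","wrist"):
    c=camera_info(n);R=cv2.Rodrigues(np.array(c["rvec"],float))[0];print(n,c["fx"],-R.T@np.array(c["tvec"]).ravel(),R[2])
print(state())
E
```

```text
scene 494.88889107206404 [1336.07479688 -108.53958282  680.13070327] [-0.78872371  0.08371526 -0.60902107]
side 560.2027159176198 [  24.19451477 -704.86122284  744.63139184] [ 0.48117051  0.65252946 -0.58538897]
wrist 364.08396261205274 [574.93763627  72.56989389 385.03113469] [-0.00175593 -0.25660304 -0.96651529]
{'time_s': 0.1, 'qpos': array([-1.14468865e+00,  1.83476889e+01,  8.96971757e+01,  8.79477631e-05,
        7.20447729e+01, -1.14687571e+00]), 'qvel': array([-0.09428009, -0.03839788, -0.13786798,  0.07661255, -0.00320142,
       -0.08797147]), 'effort': array([ 5.01049108e-04, -4.13330913e+01, -2.32510239e+01,  7.29743019e-02,
        4.21804120e-02, -4.88014211e-05]), 'ee_pos': array([5.74519001e+02, 2.32211512e-02, 1.85822473e+02]), 'ee_rot': array([-1.79910382e+02, -1.87773790e-03,  9.00021584e+01]), 'force': array([-0.99565362,  0.20443761, -0.54298041]), 'torque': array([ 0.01984888,  0.00220545, -0.01192168]), 'gripper_force': 0.0, 'gripper_width': 91.22500759204647}
```

View pics/scene0.png

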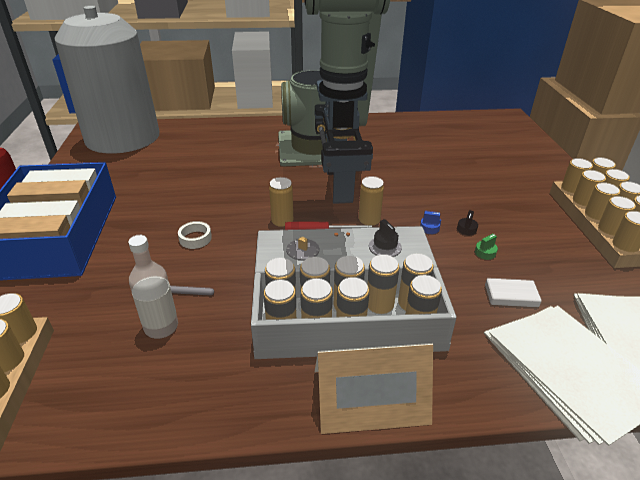

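View pics/wrist0.png

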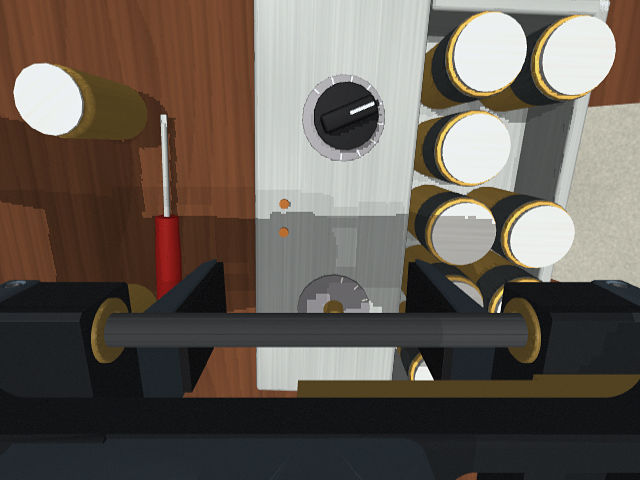

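The scene shows these knob candidates:
- black knob at (467,225)
- blue look-alike at (431,222)
- green look-alike at (487,247)
- fitted knob at (386,238)

The description picks the black one at (467,225). The bare spindle is at (302,243). I'll check the choice with a close crop.

Run:
```python
from h import *
print("knob",ray("scene",467,232,0),"blue",ray("scene",431,228,5),"green",ray("scene",487,254,0),"spin",ray("scene",302,240,111),"fit",ray("scene",386,250,85))
print("canA",ray("scene",283,222,0),"canB",ray("scene",371,221,0))
a=grab_frame("scene")[195:275,270:510];b=grab_frame("side")
s=[proj("side",[[*ray("scene",467,232,0)[:2],20]])[0],proj("side",[[*ray("scene",302,240,111)[:2],111]])[0]]
print(s)
cv2.imwrite("pics/c1.png",cv2.resize(a,None,fx=3.3,fy=3.3,interpolation=2)); 
cv2.imwrite("pics/side0.png",b)
```

```text
knob [451.54565595 319.56952726   0.        ] blue [435.8908076  237.68604154   5.        ] green [534.12857682 336.98477285   0.        ] spin [594.86283239 -70.80284631 111.        ] fit [606.05698351  90.35196055  85.        ]
canA [ 376.71744087 -103.83897113    0.        ] canB [389.70168484 104.86599386   0.        ]
[array([208.46745364, 223.84822529]), array([366.06213605, 252.78325697])]
```

View pics/c1.png

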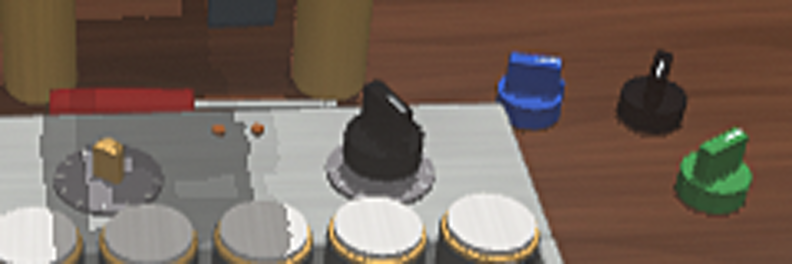

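The crop confirms it: the black knob has a thin bar with a white line, seen nearly end-on, and the bare brass D-spindle is at left. I'll look at the spindle from above first, then go to the knob.

Request:
move_arm(
  motion=[
    [91,[0.27,-0.93,0],[0,0,0]],
    [91,[0.27,-0.93,0],[0,0,0]],
    [91,[0.26,-0.94,0],[0,0,0]],
    [91,[0,0,0],[0,0,0]],
    [91,[0,0,0],[0,0,0]],
  ],
)

```text
time_s: 0.62
ee_pos: [594.9, -70.8, 186.1]
ee_rot: [-180.0, -0.0, 89.9]
force: [0.6, 0.0, 0.4]
gripper_width: 91.3
gripper_force: 0.0
```

Run:
```python
from h import *
import pickle
ci=camera_info("wrist");f=grab_frame("wrist");pickle.dump((ci,f),open("sp.pkl","wb"))
p=proj("wrist",[595,-71,111],ci)[0];print(p,state()["ee_pos"])
u,v=map(int,p);u0,v0=u-60,v-45
print(u0,v0);cv2.imwrite("pics/sp.png",cv2.resize(f[v0:v0+90,u0:u0+120],None,fx=6,fy=6,interpolation=2))
```

```text
[315.58284755 240.208484  ] [594.70993629 -69.93307427 186.1736563 ]
255 195
```

View pics/sp.png

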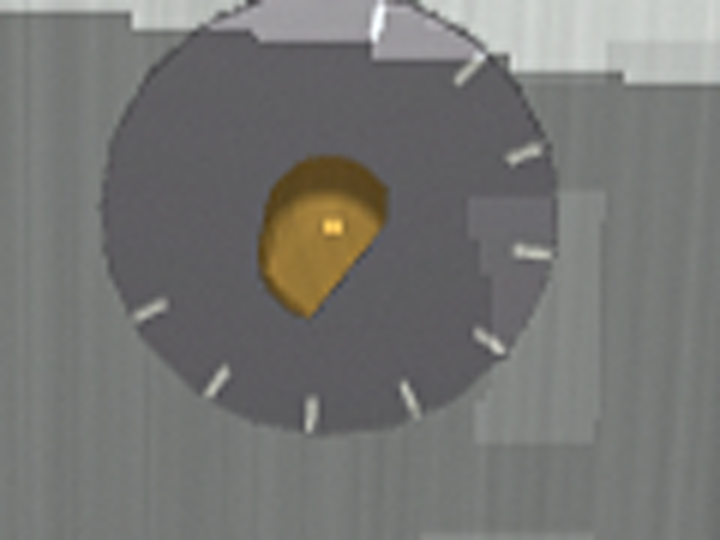

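Request:
move_arm(
  motion=[
    [91,[-0.36,0.98,0],[0,0,0]],
    [91,[-0.36,0.98,0],[0,0,0]],
    [91,[-0.36,0.98,0],[0,0,0]],
    [91,[-0.36,0.98,0],[0,0,0]],
    [91,[-0.36,0.98,0],[0,0,0]],
    [91,[-0.36,0.98,0],[0,0,0]],
    [91,[-0.36,0.98,0],[0,0,0]],
    [91,[-0.36,0.98,0],[0,0,0]],
    [91,[-0.36,0.98,0],[0,0,0]],
    [91,[-0.36,0.98,0],[0,0,0]],
    [91,[-0.36,0.98,0],[0,0,0]],
    [91,[-0.36,0.98,0],[0,0,0]],
    [91,[-0.36,0.98,0],[0,0,0]],
    [91,[-0.36,0.98,0],[0,0,0]],
    [91,[-0.36,0.98,0],[0,0,0]],
    [91,[-0.36,0.98,0],[0,0,0]],
    [91,[0,0,0],[0,0,0]],
    [91,[0,0,0],[0,0,0]],
  ],
)

```text
time_s: 2.17
ee_pos: [449.6, 323.3, 186.5]
ee_rot: [-180.0, 0.0, 90.2]
force: [-0.4, -0.5, -0.2]
gripper_width: 90.9
gripper_force: 0.0
```

Run:
```python
from h import *
import pickle
ci=camera_info("wrist");f=grab_frame("wrist");pickle.dump((ci,f),open("kn.pkl","wb"))
p=proj("wrist",[451,320,18],ci)[0];print(p,state()["ee_pos"],state()["ee_rot"])
u,v=map(int,p);u0,v0=u-60,v-45
print(u0,v0);cv2.imwrite("pics/kn.png",cv2.resize(f[v0:v0+90,u0:u0+120],None,fx=6,fy=6,interpolation=2))
```

```text
[316.85153001 219.81319319] [450.10101821 322.40235275 186.51215218] [-1.79987110e+02  3.58039749e-02  9.01233022e+01]
256 174
```

View pics/kn.png

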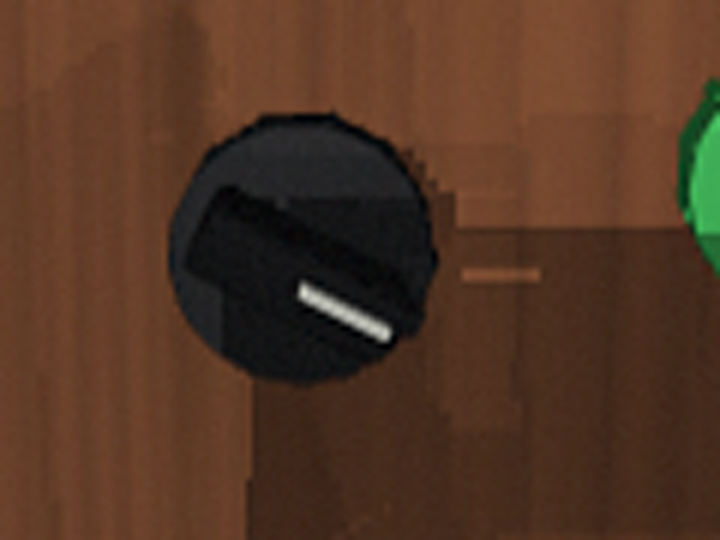

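Run:
```python
from h import *
import pickle
ci,f=pickle.load(open("sp.pkl","rb"))
W=lambda o,x,y,z:ray("wrist",o[0]+x/6-.4,o[1]+y/6-.4,z,ci)[:2]
o=(255,195)
a,b=W(o,385,222,109),W(o,308,317,109)
d=b-a;L=np.hypot(*d);n=np.array([-d[1],d[0]])/L
th=np.degrees(np.arctan2(n[1],n[0]))
print("flat",a,b,L,n,th,"axis from flat",(a+b)/2-3.5*n*np.sign(n[0]))
E_=[W(o,102,205,89),W(o,557,205,89),W(o,330,433,89)]
print("disc",E_,(E_[0]+E_[1])/2,E_[2]+[0,32])
ci,f=pickle.load(open("kn.pkl","rb"));o=(256,174)
p,q=W(o,302,290,44),W(o,390,337,44)
print("line",p,q,np.hypot(*(q-p)),"yaw",np.degrees(np.arctan2(*(q-p)[::-1])))
print("skirt",(W(o,172,252,18)+W(o,436,252,18))/2,W(o,172,252,18),W(o,436,252,18),W(o,304,382,18)+[0,23])
```

```text
flat [597.49877676 -64.58656118] [587.36598646 -77.41232824] 16.34545012825781 [ 0.78466894 -0.61991504] -38.3099302074262 axis from flat [589.68604031 -68.82974209]
disc [array([558.26319716, -66.85933582]), array([621.59131304, -67.00548197]), array([ 589.77706112, -100.40732903])] [589.9272551  -66.93240889] [589.77706112 -68.40732903]
line [440.44155244 323.26752508] [454.54824101 315.60610403] 16.052913597085734 yaw -28.506631180601232
skirt [440.11587572 324.373359  ] [417.53308702 324.29897927] [462.69866442 324.44773874] [440.04069132 324.40974551]
```

Measured positions:
- **Spindle:** axis at (589.8, -68.5), flat at yaw -38.3°. The disc spans 63 mm and the flat chord is 16.3 mm, both as specified.
- **Knob:** centre at (440.1, 324.4), yaw -28.5°. The skirt spans 45 mm, as specified.

I'll turn +61.5° so the fingers close across the bar, and descend part of the way.

Request:
move_arm(
  motion=[
    [50,[-0.027,0.006,-0.265],[0,0,0.96]],
    [50,[-0.027,0.006,-0.265],[0,0,0.96]],
    [50,[-0.027,0.006,-0.265],[0,0,0.96]],
    [50,[-0.027,0.006,-0.265],[0,0,0.96]],
    [50,[-0.027,0.006,-0.265],[0,0,0.96]],
    [50,[-0.027,0.006,-0.265],[0,0,0.96]],
    [50,[-0.027,0.006,-0.265],[0,0,0.96]],
    [50,[-0.027,0.006,-0.265],[0,0,0.96]],
    [50,[-0.027,0.006,-0.265],[0,0,0.96]],
    [50,[-0.027,0.006,-0.265],[0,0,0.96]],
    [50,[-0.027,0.006,-0.265],[0,0,0.96]],
    [50,[-0.027,0.006,-0.265],[0,0,0.96]],
    [50,[-0.027,0.006,-0.265],[0,0,0.96]],
    [50,[-0.027,0.006,-0.265],[0,0,0.96]],
    [50,[-0.027,0.006,-0.265],[0,0,0.96]],
    [50,[-0.027,0.006,-0.265],[0,0,0.96]],
    [50,[0,0,0],[0,0,0]],
    [50,[0,0,0],[0,0,0]],
  ],
)

```text
time_s: 3.72
ee_pos: [440.2, 323.5, 80.5]
ee_rot: [-180.0, -0.0, 151.3]
force: [0.7, 0.2, 0.3]
gripper_width: 49.6
gripper_force: 0.0
```

Run:
```python
from h import *
import pickle
s=state();ci=camera_info("wrist");f=grab_frame("wrist");pickle.dump((ci,f),open("k2.pkl","wb"))
y=np.radians(-28.5);c=np.array([440.1,324.4]);ux=np.array([np.cos(y),np.sin(y)]);uy=np.array([-ux[1],ux[0]])
P=[[*(c+a*ux+b*uy),44] for a,b in((18,6),(18,-6),(-18,-6),(-18,6))]
q=proj("wrist",P,ci);print(q,s["ee_pos"],s["ee_rot"],s["gripper_width"])
cv2.polylines(f,[np.round(q).astype(int)],True,(0,255,255),1)
C=[[*(c+23*np.array([np.cos(t),np.sin(t)])),18] for t in np.linspace(0,6.28,40)]
cv2.polylines(f,[np.round(proj("wrist",C,ci)).astype(int)],True,(255,255,0),1)
cv2.imwrite("pics/k2.png",f)
```

```text
[[324.96612027 278.33674767]
 [307.55287063 278.40428025]
 [307.02104077 227.44436793]
 [325.09993029 227.37095907]] [440.23342681 323.50254654  80.52661365] [-1.79963496e+02 -1.10174798e-02  1.51285358e+02] 49.630060918365885
```

View pics/k2.png

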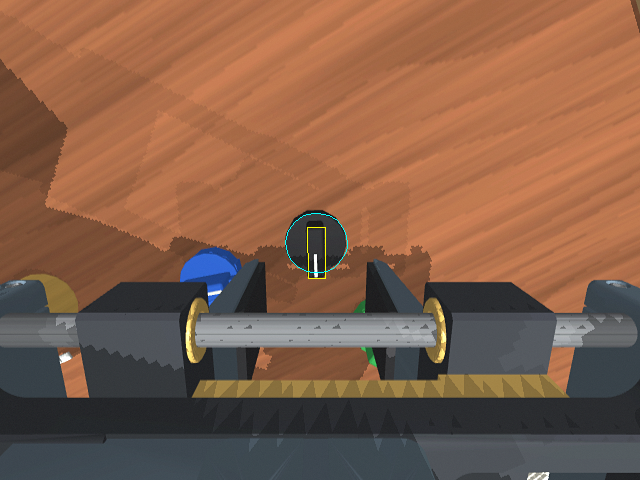

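The overlay on the knob fits: skirt circle at (317,242), white line at (316,266) inside the drawn bar, and the pointer end towards the gripper. Blue (210,275) is clear of the fingers. I'll descend and grip.

Request:
move_arm(
  motion=[
    [50,[0,0.04,-0.6],[0,0,0]],
    [50,[0,0,-0.6],[0,0,0]],
    [50,[0,0,-0.6],[0,0,0]],
    [50,[0,0,-0.56],[0,0,0]],
    [50,[0,0,0],[0,0,0]],
    [0,[0,0,0],[0,0,0]],
    [0,[0,0,0],[0,0,0]],
    [0,[0,0,0],[0,0,0]],
    [0,[0,0,0],[0,0,0]],
    [0,[0,0,0],[0,0,0]],
    [0,[0,0,0],[0,0,0]],
    [0,[0,0,0],[0,0,0]],
  ],
  grip_force=40,
)

```text
time_s: 4.77
ee_pos: [440.3, 325.5, 21.8]
ee_rot: [180.0, 0.0, 151.4]
force: [0.1, -0.7, -0.3]
gripper_width: 6.2
gripper_force: 0.0
```

```bash
python3 -c "
from h import *
s=state();print(s['ee_pos'],s['ee_rot'],s['gripper_width'],s['gripper_force'],s['force'],s['qpos'])"
```

```text
[440.31095954 325.49927874  21.84853682] [1.79969895e+02 1.24590134e-02 1.51441209e+02] 6.206262134890823 0.0 [ 0.10578675 -0.71113478 -0.30765503] [ 3.52687969e+01  2.48614974e+01  1.06090522e+02  2.77796369e-03
  4.90154671e+01 -2.61742368e+01]
```

The opening is 6.2 mm, less than the 12 mm bar, with no force. I need to look before closing further.

Run:
```python
from h import *
a=grab_frame("wrist");b=grab_frame("side");c=grab_frame("scene")
u,v=map(int,proj("side",[440,324,25])[0]);u2,v2=map(int,proj("scene",[440,324,25])[0])
r=lambda f,u,v:cv2.resize(f[v-50:v+50,u-66:u+66],(400,300),interpolation=2)
cv2.imwrite("pics/g1.png",np.vstack([np.hstack([r(b,u,v),r(c,u2,v2)]),cv2.resize(a[150:450,120:520],(800,300))]))
```

```text
(no output)
```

View pics/g1.png

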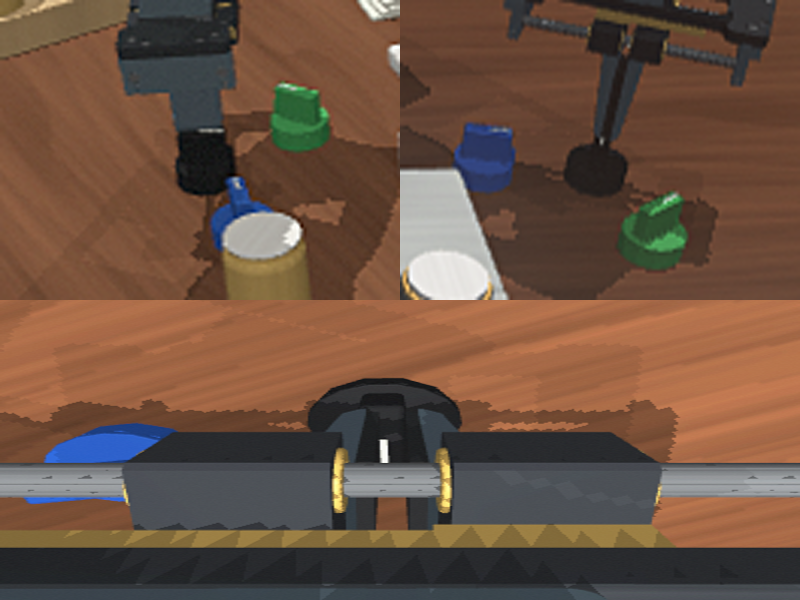

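The fingers straddle the bar, with the white line between them (385,450 in the lower crop). The reading may just not have settled, so I'll let it settle and read again.

Request:
move_arm(
  motion=[
    [0,[0,0,0],[0,0,0]],
    [0,[0,0,0],[0,0,0]],
    [0,[0,0,0],[0,0,0]],
  ],
)

```text
time_s: 5.17
ee_pos: [440.2, 325.3, 21.5]
ee_rot: [-180.0, -0.0, 151.4]
force: [-0.3, -0.1, -0.2]
gripper_width: 0.5
gripper_force: 0.0
```

Run:
```python
from h import *
s=state();print(s['gripper_width'],s['gripper_force'],s['ee_pos'])
a=grab_frame("wrist");c=grab_frame("scene");b=grab_frame("side")
u2,v2=map(int,proj("scene",[440,324,25])[0]);u,v=map(int,proj("side",[440,324,25])[0])
R=lambda f,u,v,w:cv2.resize(f[v-w*3//4:v+w*3//4,u-w:u+w],(400,300),interpolation=2)
t=np.hstack([R(c,u2,v2,32),R(b,u,v,40)])
cv2.imwrite("pics/g2.png",np.vstack([t,cv2.resize(a[320-75-30:320+45-30,320-160:320+160],(800,300),interpolation=2)]))
print([proj("wrist",p)[0] for p in ([440,325,21.5],[440,325,44])])
```

```text
0.4863296222252153 0.0 [440.18912653 325.34447629  21.51135593]
[array([314.23836831, 272.60381412]), array([314.11565256, 287.42425015])]
```

View pics/g2.png

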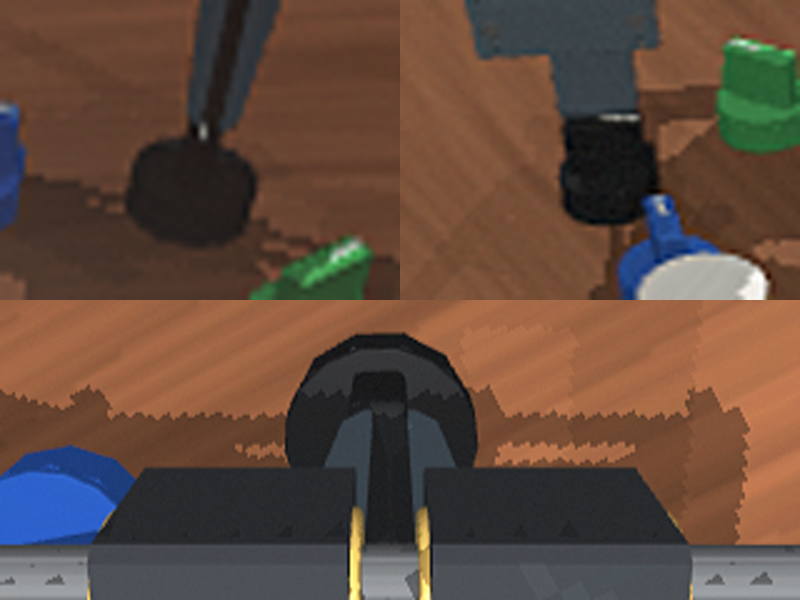

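Run:
```python
from h import *
for n,w,sc in(("scene",32,6.25),("side",40,5)):
    u,v=map(int,proj(n,[440,324,25])[0])
    P=[[440.1,324.4,0],[440.1,324.4,18],[440.1,324.4,44],[463,324.4,0],[440,301.4,18],[440,347.4,18],[456,316,44],[424.5,333,44],[440.2,325.3,21.5]]
    for p in P: q=proj(n,p)[0];print(n,p,((q[0]-u+w)*sc).round(),((q[1]-v+w*.75)*sc).round())
```

```text
scene [440.1, 324.4, 0] 190.0 206.0
scene [440.1, 324.4, 18] 199.0 167.0
scene [440.1, 324.4, 44] 213.0 109.0
scene [463, 324.4, 0] 210.0 243.0
scene [440, 301.4, 18] 139.0 170.0
scene [440, 347.4, 18] 259.0 164.0
scene [456, 316, 44] 205.0 135.0
scene [424.5, 333, 44] 221.0 84.0
scene [440.2, 325.3, 21.5] 203.0 159.0
side [440.1, 324.4, 0] 210.0 198.0
side [440.1, 324.4, 18] 206.0 166.0
side [440.1, 324.4, 44] 199.0 119.0
side [463, 324.4, 0] 254.0 182.0
side [440, 301.4, 18] 228.0 189.0
side [440, 347.4, 18] 183.0 144.0
side [456, 316, 44] 239.0 116.0
side [424.5, 333, 44] 159.0 121.0
side [440.2, 325.3, 21.5] 204.0 159.0
```

The knob model fits both views and hasn't moved. The fingers closed to 0.5 mm without force, and both views show them ending near the bar top (about z 45), so they closed above the bar. I'll open to 30 mm and go down in small steps while watching the force.

Request:
move_arm(
  motion=[
    [30,[0,0,0],[0,0,0]],
    [30,[0,0,0],[0,0,0]],
    [30,[0,0,0],[0,0,0]],
    [30,[0,0,0],[0,0,0]],
    [30,[0,0,-0.08],[0,0,0]],
    [30,[0,0,-0.08],[0,0,0]],
    [30,[0,0,-0.08],[0,0,0]],
    [30,[0,0,0],[0,0,0]],
  ],
)

```text
time_s: 5.98
ee_pos: [439.9, 325.1, 15.0]
ee_rot: [-179.9, -0.0, 151.4]
force: [-1.0, 0.2, -0.1]
gripper_width: 30.2
gripper_force: 0.0
```

Run:
```python
from h import *
s=state();print(s['gripper_width'],s['ee_pos'],s['force'],s['qpos'])
# forward check: camera pose vs TCP
ci=camera_info("wrist");R=cv2.Rodrigues(np.array(ci["rvec"],float))[0];print(-R.T@np.array(ci["tvec"]).ravel()-s['ee_pos'])
c=grab_frame("scene");b=grab_frame("side");w=grab_frame("wrist")
def O(f,n,wd):
    f=f.copy();u,v=map(int,proj(n,[440,324,35])[0])
    q=proj(n,s['ee_pos'])[0];cv2.circle(f,tuple(np.round(q).astype(int)),1,(0,0,255),-1)
    return cv2.resize(f[v-wd*3//4:v+wd*3//4,u-wd:u+wd],(400,300),interpolation=0)
cv2.imwrite("pics/g3.png",np.vstack([np.hstack([O(c,"scene",36),O(b,"side",44)]),cv2.resize(w[200:320,160:480],(800,300),interpolation=2)]))
```

```text
30.233037806881754 [439.85165289 325.13830438  15.00934697] [-0.96471648  0.20497673 -0.14439534] [ 3.52653091e+01  2.53572867e+01  1.06497631e+02  3.61306145e-03
  4.82036773e+01 -2.61744897e+01]
[-63.27198787  34.91228332 199.25069693]
```

View pics/g3.png

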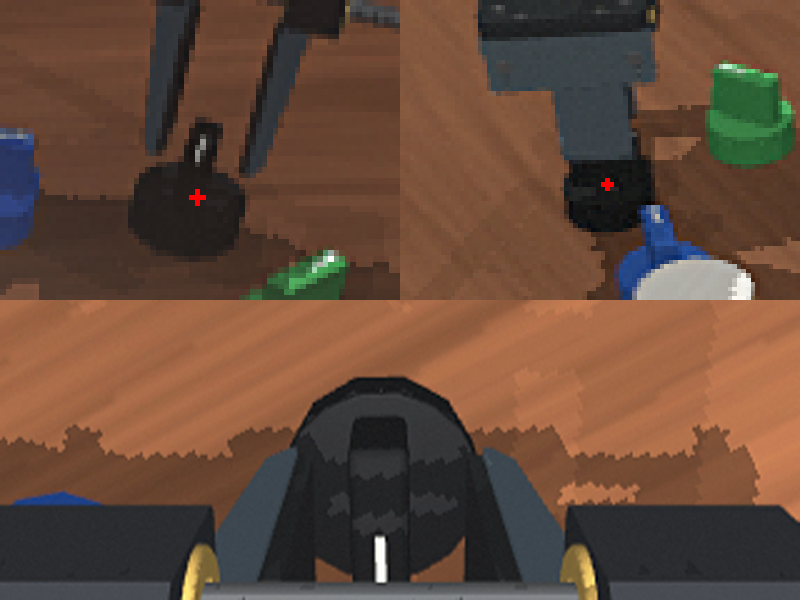

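The picture confirms it: there is no contact at TCP reading 15 although the skirt top is at 18. The fingertips at crop (153,152) and (255,172) are clearly above the red TCP mark at (197,197). I'll estimate the real tip height.

Run:
```python
from h import *
u,v=map(int,proj("scene",[440,324,35])[0])
for (x,y),(cx,cy) in (((462.3,332.8),(255,172)),((445.5,301.9),(153,152))):
    t=np.array([cx*72/400+u-36,cy*54/300+v-27])
    for z in range(15,56,5): print(z,(proj("scene",[x,y,z])[0]-t).round(1),end=" ")
    print()
u,v=map(int,proj("side",[440,324,35])[0]);t=np.array([(570-400)*.22+u-44,160*.22+v-33])
for z in range(15,56,5): print(z,(proj("side",[431.6-14,309.5+7.7,z])[0]-t).round(1),end=" ")
```

```text
15 [-4.5  9.3] 20 [-4.1  7.5] 25 [-3.6  5.7] 30 [-3.2  3.9] 35 [-2.8  2.1] 40 [-2.3  0.3] 45 [-1.9 -1.5] 50 [-1.4 -3.3] 55 [-1.  -5.1] 
15 [-1.6  9.2] 20 [-1.2  7.5] 25 [-0.8  5.7] 30 [-0.4  3.9] 35 [-0.   2.1] 40 [0.4 0.3] 45 [ 0.8 -1.5] 50 [ 1.2 -3.3] 55 [ 1.6 -5.1] 
15 [0.4 9.7] 20 [0.1 7.9] 25 [-0.2  6.1] 30 [-0.5  4.3] 35 [-0.7  2.5] 40 [-1.   0.6] 45 [-1.3 -1.2] 50 [-1.6 -3.1] 55 [-1.9 -4.9]
```

Three independent readings put the tips at z ≈ 41, about 26 mm above the TCP reading. The fingers are therefore effectively shorter than stated, and I'll work from the real tips. I'll go down 17 mm (tips at about 24) and grip.

Request:
move_arm(
  motion=[
    [30,[0,0,-0.2],[0,0,0]],
    [30,[0,0,-0.2],[0,0,0]],
    [30,[0,0,-0.14],[0,0,0]],
    [30,[0,0,-0.14],[0,0,0]],
    [30,[0,0,0],[0,0,0]],
  ],
)

```text
time_s: 6.55
ee_pos: [439.6, 325.0, -2.4]
ee_rot: [-179.9, -0.0, 151.4]
force: [-0.1, 0.0, 0.6]
gripper_width: 29.8
gripper_force: 0.0
```

Request:
move_arm(
  motion=[
    [0,[0,0,0],[0,0,0]],
    [0,[0,0,0],[0,0,0]],
    [0,[0,0,0],[0,0,0]],
    [0,[0,0,0],[0,0,0]],
    [0,[0,0,0],[0,0,0]],
    [0,[0,0,0],[0,0,0]],
  ],
  grip_force=40,
)

```text
time_s: 7.05
ee_pos: [440.3, 325.5, -1.3]
ee_rot: [180.0, 0.0, 151.4]
force: [-0.2, 0.5, 0.1]
gripper_width: 11.2
gripper_force: 40.0
```

The grip is now firm: 11.2 mm opening at 40 N. The knob's underside is about 2 mm above the TCP reading. I'll lift, then carry it to the spindle while turning -9.7°.

Request:
move_arm(
  motion=[
    [0,[0,0,0.5],[0,0,0]],
    [0,[0,0,1],[0,0,0]],
    [0,[0,0,1],[0,0,0]],
    [0,[0,0,1],[0,0,0]],
    [0,[0,0,1],[0,0,0]],
    [0,[0,0,1],[0,0,0]],
    [0,[0,0,0.5],[0,0,0]],
  ],
)

```text
time_s: 7.63
ee_pos: [441.4, 326.3, 151.9]
ee_rot: [179.7, 0.1, 151.4]
force: [0.9, 0.2, -0.7]
gripper_width: 11.8
gripper_force: 40.0
```

Request:
move_arm(
  motion=[
    [0,[0.373,-0.984,0],[0,0,-0.15]],
    [0,[0.373,-0.984,0],[0,0,-0.15]],
    [0,[0.373,-0.984,0],[0,0,-0.15]],
    [0,[0.373,-0.984,0],[0,0,-0.15]],
    [0,[0.373,-0.984,0],[0,0,-0.15]],
    [0,[0.373,-0.984,0],[0,0,-0.15]],
    [0,[0.373,-0.984,0],[0,0,-0.15]],
    [0,[0.373,-0.984,0],[0,0,-0.15]],
    [0,[0.373,-0.984,0],[0,0,-0.15]],
    [0,[0.373,-0.984,0],[0,0,-0.15]],
    [0,[0.373,-0.984,0],[0,0,-0.15]],
    [0,[0.373,-0.984,0],[0,0,-0.15]],
    [0,[0.373,-0.984,0],[0,0,-0.15]],
    [0,[0.373,-0.984,0],[0,0,-0.15]],
    [0,[0.373,-0.984,0],[0,0,-0.15]],
    [0,[0.373,-0.984,0],[0,0,-0.15]],
    [0,[0,0,-0.4],[0,0,0]],
    [0,[0,0,-0.4],[0,0,0]],
    [0,[0,0,0],[0,0,0]],
    [0,[0,0,0],[0,0,0]],
  ],
)

```text
time_s: 9.3
ee_pos: [588.2, -67.2, 127.5]
ee_rot: [-179.9, -0.2, 141.9]
force: [-0.0, -0.1, 0.4]
gripper_width: 11.7
gripper_force: 40.0
```

Run:
```python
from h import *
s=state();print(s)
z=s['ee_pos'][2]+1.8;c=s['ee_pos'][:2];T=np.linspace(0,6.28,40)
ims=[]
for n in("scene","side"):
    f=grab_frame(n);u,v=map(int,proj(n,[590,-68,115])[0])
    m=cv2.resize(f[v-33:v+33,u-44:u+44],(528,396),interpolation=2)
    D=[[589.8+32*np.cos(t),-68.5+32*np.sin(t),89] for t in T];S=[[589.8+7.3*np.cos(t),-68.5+7.3*np.sin(t),111] for t in T];K=[[c[0]+23*np.cos(t),c[1]+23*np.sin(t),z] for t in T]
    for P,col in((D,(0,255,255)),(S,(0,0,255)),(K,(0,255,0))):
        q=(proj(n,P)-[u-44,v-33])*6;cv2.polylines(m,[q.astype(int)],True,col,1)
    ims.append(m[:, 64:464])
cv2.imwrite("pics/in.png",np.hstack(ims))
```

```text
{'time_s': 9.3, 'qpos': array([-7.64524045e+00,  2.23135753e+01,  9.24004197e+01,  2.76601288e-02,
        6.54522498e+01, -5.95445962e+01]), 'qvel': array([ 0.39688888, -0.81286008, -1.46423017, -0.19511931,  0.07033488,
       -0.04474307]), 'effort': array([-4.59417254e-01, -4.33198643e+01, -2.17807603e+01, -1.46027561e-02,
        8.82402412e-02,  9.95349474e-04]), 'ee_pos': array([588.1975326 , -67.19106055, 127.49051864]), 'ee_rot': array([-1.79937394e+02, -1.56044967e-01,  1.41887743e+02]), 'force': array([-0.03010394, -0.08950711,  0.43266118]), 'torque': array([ 0.07435228, -0.03771077,  0.01241733]), 'gripper_force': 39.999003410339355, 'gripper_width': 11.747610604793552}
```

View pics/in.png

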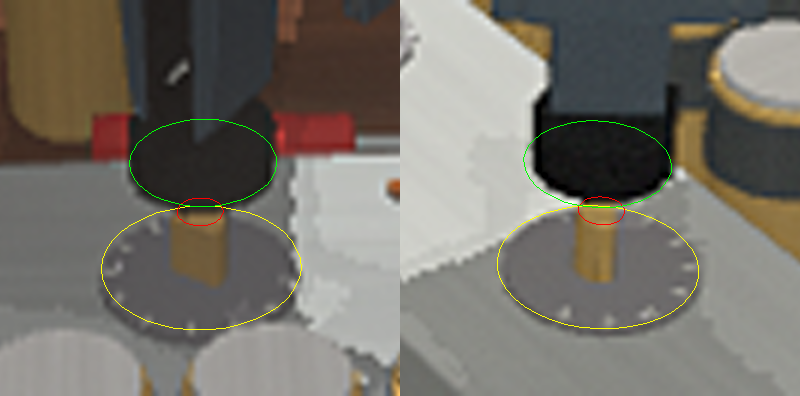

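The spindle axis and knob axis line up within about 1 mm in both views: scene knob (201,160) over spindle (200,212), side knob (604,160) over spindle axis near (603,212). I'll lower onto the spindle gently.

Request:
move_arm(
  motion=[
    [0,[0,0,-0.3],[0,0,0]],
    [0,[0,0,-0.3],[0,0,0]],
    [0,[0,0,-0.12],[0,0,0]],
    [0,[0,0,-0.08],[0,0,0]],
    [0,[0,0,-0.08],[0,0,0]],
    [0,[0,0,-0.08],[0,0,0]],
    [0,[0,0,0],[0,0,0]],
    [0,[0,0,0],[0,0,0]],
  ],
)

```text
time_s: 10.07
ee_pos: [589.4, -68.2, 104.5]
ee_rot: [180.0, -0.0, 141.8]
force: [-0.3, -0.8, -0.4]
gripper_width: 12.0
gripper_force: 40.0
```

The knob is about 5 mm over the tip with no resistance, so it is entering cleanly. I'll continue.

Request:
move_arm(
  motion=[
    [0,[0,0,-0.08],[0,0,0]],
    [0,[0,0,-0.08],[0,0,0]],
    [0,[0,0,-0.08],[0,0,0]],
    [0,[0,0,-0.08],[0,0,0]],
    [0,[0,0,0],[0,0,0]],
    [0,[0,0,0],[0,0,0]],
  ],
)

```text
time_s: 10.57
ee_pos: [589.3, -68.2, 96.4]
ee_rot: [-180.0, -0.0, 141.8]
force: [-1.1, 0.8, -0.6]
gripper_width: 11.6
gripper_force: 40.0
```

```bash
python3 -c "
from h import *
s=state();print(s['ee_pos'],s['force'],s['torque'],s['gripper_width'])"
```

```text
[589.31981751 -68.18287742  96.39637612] [-1.11025298  0.84931095 -0.5781824 ] [ 0.06519057 -0.11245064  0.00950219] 11.561429190992552
```

Request:
move_arm(
  motion=[
    [0,[0,0,-0.08],[0,0,0]],
    [0,[0,0,-0.08],[0,0,0]],
    [0,[0,0,0],[0,0,0]],
    [0,[0,0,0],[0,0,0]],
  ],
)

```text
time_s: 10.9
ee_pos: [589.7, -68.2, 93.2]
ee_rot: [180.0, 0.0, 141.8]
force: [-0.5, 0.0, 5.5]
gripper_width: 11.7
gripper_force: 40.0
```

A spring force of 5.5 N appears at about the expected home height, so the knob is seated and pushing the spindle. I'll press in by small steps to the stop.

Request:
move_arm(
  motion=[
    [0,[0,0,-0.06],[0,0,0]],
    [0,[0,0,-0.06],[0,0,0]],
    [0,[0,0,0],[0,0,0]],
    [0,[0,0,0],[0,0,0]],
  ],
)

```text
time_s: 11.23
ee_pos: [589.7, -68.2, 90.5]
ee_rot: [180.0, 0.1, 141.8]
force: [-2.0, -0.3, 7.6]
gripper_width: 11.5
gripper_force: 40.0
```

Request:
move_arm(
  motion=[
    [0,[0,0,-0.06],[0,0,0]],
    [0,[0,0,0],[0,0,0]],
    [0,[0,0,0],[0,0,0]],
  ],
)

```text
time_s: 11.48
ee_pos: [589.7, -68.2, 89.6]
ee_rot: [180.0, 0.1, 141.8]
force: [-2.7, 0.6, 8.5]
gripper_width: 11.9
gripper_force: 40.0
```

Request:
move_arm(
  motion=[
    [0,[0,0,-0.04],[0,0,0]],
    [0,[0,0,0],[0,0,0]],
    [0,[0,0,0],[0,0,0]],
  ],
)

```text
time_s: 11.73
ee_pos: [589.8, -68.3, 89.6]
ee_rot: [179.9, 0.1, 141.8]
force: [-3.4, 0.6, 13.4]
gripper_width: 11.8
gripper_force: 40.0
```

z stays at 89.6 while the force rises past the 8 N spring to 13 N, so the spindle is on its stop. I'll add a touch more push and check that it holds.

Request:
move_arm(
  motion=[
    [0,[0,0,-0.03],[0,0,0]],
    [0,[0,0,0],[0,0,0]],
    [0,[0,0,0],[0,0,0]],
    [0,[0,0,0],[0,0,0]],
    [0,[0,0,0],[0,0,0]],
    [0,[0,0,0],[0,0,0]],
    [0,[0,0,0],[0,0,0]],
  ],
)

```text
time_s: 12.32
ee_pos: [589.8, -68.2, 89.5]
ee_rot: [179.9, 0.1, 141.8]
force: [-5.3, 0.6, 17.0]
gripper_width: 11.7
gripper_force: 40.0
```

```bash
python3 -c "
from h import *
s=state();print(s['ee_pos'],s['force']);print(job_done())"
```

```text
[589.82891216 -68.22482959  89.53338504] [-5.28820707  0.63049067 16.98077858]
the job is handed in; nothing more can be done
None
```

The loose black knob is on the bare spindle with its flat matched and fully home, and I handed the job in at 12.3 s with the gripper still holding it pressed against the spring stop (about 17 N at the wrist); I moved nothing else, though I took no picture after the final press.

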